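Hold the labeller's tension arm on its stop

TASK

The bottle labeller is about to be threaded with a new label strip: take the yellow roller of its spring-loaded tension arm and swing it round towards you, feeling for the stop, until the arm presses firmly against the red stop pin. Keep it there: finish while the gripper is still holding the arm against the pin, because it springs back if let go. Do not shove the stop pin out of its set place, and leave the bottles, the label roll and everything else where they are.

Things in the scene. Friction and masses are not known exactly. Their poses are not given: they have to be found in the camera images.
- labeller: Bottle labeller, fixed: aluminium bed 280 (x) x 360 (y) mm, top 30 mm above the table; origin on the table under its centre; the -x edge with a blue strip faces the robot, yaw within 0.3 rad. In its frame, mm: supply disc 136 across at (55,-105); two steel pins 12 across, 75 high at (-30,-45), (-75,-35); blue corner rest at (-93,-128)
- pivot_axis (a point): Point on the upright axis about which the tension arm turns, at (60,40) mm in the labeller's frame, 80 mm above the table (the height of the roller's middle; the pivot parts themselves end at 78 mm)
- tension_arm (a joint): Angle of the tension arm, rad: 0 at rest, pointing along the labeller's +y; grows counter-clockwise from above, the roller coming towards the robot. A dark bar 14 mm wide, 46 to 54 mm above the table, the roller upright on its end. A spring always pulls it back, about 2 N at the roller at rest, 4 to 6 N at the stop; let go, it flies back to 0
- roller (a point): Middle of the yellow upright roller on the end of the tension arm: 26 mm across, from 54 to 104 mm above the table (this point at 80 mm), 110 mm from the pivot axis. It is part of the arm and can be pinched from above or pushed; nothing else at its height within 30 mm of it all along its swing
- stop (a joint): Angle at which the red stop is set, rad, on the tension arm's scale: the arm's bar meets the pin when its own angle equals this value. 0.65 to 1.25, different at each start. Held by friction: it slips if the roller is pushed with more than about 40 N; do not shift it. Contact is felt as a sharp rise of the pushing force
- stop_pin (a point): Middle of the red upright stop pin, 12 mm across, its top 58 mm above the table (below the roller's grip), 75 mm from the pivot axis, on a thin red strip under the tension arm; this point at 56 mm above the table
- label_roll: loose white label roll lying flat on the labeller's supply disc, 112 mm across, 30 mm high, over a black spindle 39 mm across whose top is 77 mm above the table; origin: centre of its underside. Leave it there
- bottle_bed: loose amber bottle with white cap standing in the blue corner rest on the labeller's bed, 40 mm across, 80 mm high; origin: centre of its underside (bed top, 30 mm above the table). Leave it there
- bottle_a: loose amber bottle with white cap on the table, 48 mm across, 95 mm high; origin: centre of its underside. Leave it
- bottle_b: second such bottle, 48 mm across, 95 mm high. Leave it
- jar: loose amber jar on the table, 60 mm across, 60 mm high; origin: centre of its underside. Leave it
- spatula: loose dispensing spatula lying on the table, 180 mm long. Leave it
- beaker: loose white open cup on the table, 64 mm across, 75 mm high; origin: centre of its underside. Leave it

How it is judged:
By the outcome, as a careful person would: the job done as asked, in the order asked, and still so for the second after the job is handed in, while the arm keeps its last pose, push and grip.
It also fails if it takes over 40 s, if anything falls off the work surface, if the arm or the gripper's body presses on something with over 40 N, if the wrist force passes 120 N, or if a joint passes its speed limit or range.

ROBOT

A 6-joint arm with a two-finger parallel gripper is mounted at the origin on the work surface. World frame = base frame: x ahead of the robot, y to its left, z up, the work surface at z = 0. Lengths are in mm, angles in degrees, forces in N, time in s.
With the tool pointing down it reaches from about 300 to 850 mm from the base axis. Payload 4.2 kg.
Tool frame: the origin (TCP) lies on the centre line of the jaws, within the pads' length; the fingertips stand 11 mm ahead of it and the grasp point (between the pads) lies 8 mm behind it; z points along the fingers, y is the line along which they close (so a half turn about z gives the same grasp; the last joint's range is limited). The gripper opens to 91 mm and grips with 3 to 60 N. Pads are 32 mm wide; open, the fingers measure 118 mm over their backs; the gripper's body (76 mm by 178 mm) begins 60 mm behind the grasp point.
Start: joints at [-65.718, 18.312, 89.639, -0, 72.044, -1.146], TCP at [246.895, -519.312, 224.976] pointing down, gripper open.
Joint ranges: [-177.97, 177.97], [-48.28, 115.42], [12.27, 149.76], [-77.06, 257.06], [2.81, 150.46], [-146.56, 146.56]. Speed limits (degrees/s): [147.25, 147.25, 180, 180, 180, 180].

INTERFACE

Orientations are given as [roll, pitch, yaw] about the fixed x, y, z axes, in that order (R = Rz(yaw) Ry(pitch) Rx(roll)).
In Python, from workcell import env, grab_frame, camera_model, models gives the robot as it stands.
- The arm moves only by the shell command python3 -m crank 'ROWS' [FORCE]. ROWS is text: rows parted by semicolons, each of 7 numbers parted by spaces: the closure, from -1 (fully open) to 1 (shut), so that 0 is half open, then the shift along the tool's x, y, z in mm, then the turn, a rotation vector about the tool's x, y, z in degrees. A call has 1 to 10 rows; each row shifts and turns the commanded pose from where the row before left it, along the tool's axes as they then stand; what a row does not reach is not made up. A row lasts 1/8 s, in which the tool goes at most 62.5 mm and 10.7 degrees, less where a joint would pass 70% of its speed; a pose out of reach is approached as far as the arm can. A call is refused whole if a number of a shift passes 62.5 or a number of a turn 10.7, either way. A call with a gripper value outside its range is refused whole. The fingers move at their own pace and stop on an object; FORCE is the grip in N (left out, the last holds). Time passes only in rows, so rows that do not move let the fingers close. It gives the time, the measured TCP pose, the force, the opening and the grip force at its end, in the units of the state.
- env.state(): the state, without advancing time (a new reading comes with each control period).
- grab_frame(name): name is "side" or "top" or "wrist"; returns the picture (480x640x3 uint8, blue, green, red); there is no depth.
- camera_model(name): a dict with "K" (3x3 intrinsics, pixels), "R" (3x3) and "t" (3): a world point X has camera coordinates R X + t; the wrist camera has in their place "mount" (4x4, takes a point from camera to tool coordinates, whose origin is the TCP and whose axes are the flange's). Camera axes: x right, y down, z forward; pixel columns grow to the right and rows downward; lengths in mm; the calibration is good to about 2 mm. A picture is of the moment at which its call begins: read the wrist's pose just before it. camera_model takes no time and is no camera call.
- env.job_done(): hands the job in; it is judged then, once.
Trained networks look in the newest picture that a camera, given by its name, has taken for a name from the list of things; names that differ only in an ending like _2 or _b are one class to them, and where a whole thing is asked for, a point or a joint stands for the part that bears it (a point fixed in the world has none). Each returns a list of dicts, best first, with "p" (0 to 1); they miss things now and then, are a little off and sometimes report something else, mostly with a low value. They report only what shows in the picture. A call takes as long as a camera call.
- models.search_frame(name, camera): "point" ([x, y, z] in mm, in world coordinates, good to about 4 mm: the middle of the surface that is visible of it).
The state is a dict: "time_s": time; "qpos": joint angles; "qvel": joint speeds; "effort": joint torques, N m; "ee_pos": TCP position; "ee_rot": TCP orientation; "force": force on the tool from outside, world axes, zero at the start; "torque": the same for the moment, N m; "gripper_width": finger opening in mm; "gripper_force": force on a finger pad.
Only numpy, scipy, OpenCV 4.12 (cv2) and the standard library are available. Lean on these libraries where they do the work, as an engineer would, in place of code of your own. Each camera call takes 0.05 s, during which the arm holds its last target. There are 200 camera calls.

## Working session

There is one attempt and no reset: what is moved stays moved. The work goes in short steps, Python scripts to look and compute and a shell command to move; the robot and the scene stay as the last step left them, time stands still between calls to the robot, and variables do not carry over. Pictures are saved under pics/ and viewed, at most 10 in all, crops included, and the job is handed in when it is done.

```bash
mkdir -p pics; python3 - <<'E'
from workcell import env, grab_frame, camera_model, models
import cv2
s=env.state();print(s['ee_pos'],s['ee_rot'],s['gripper_width'],s['force'])
for c in ['top','side']:
    cv2.imwrite(f'pics/{c}1.png',grab_frame(c))
    for n in ['roller','stop_pin','labeller','label_roll','pivot_axis','bottle_bed']:
        print(c,n,[(round(d['p'],2),[round(float(v)) for v in d['point']]) for d in models.search_frame(n,c)][:3])
E
```

```text
[ 246.67615545 -518.85419279  224.1060694 ] [-1.79898319e+02 -2.23470974e-03  2.54271380e+01] 91.17334711681308 [ 0.28095638 -0.5125299  -0.58276389]
top roller [(0.8, [606, 6, 56])]
top stop_pin [(0.58, [588, -59, 42]), (0.54, [606, 0, 53])]
top labeller [(0.79, [529, -88, 33])]
top label_roll [(0.86, [603, -212, 66])]
top pivot_axis [(0.77, [531, -92, 33])]
top bottle_bed [(0.82, [452, -234, 84])]
side roller [(0.95, [599, 40, 64])]
side stop_pin [(0.45, [570, -52, 44])]
side labeller []
side label_roll [(0.73, [587, -188, 65])]
side pivot_axis [(0.56, [521, -47, 29]), (0.27, [425, 166, 46])]
side bottle_bed [(0.57, [450, -227, 67])]
```

View pics/top1.png

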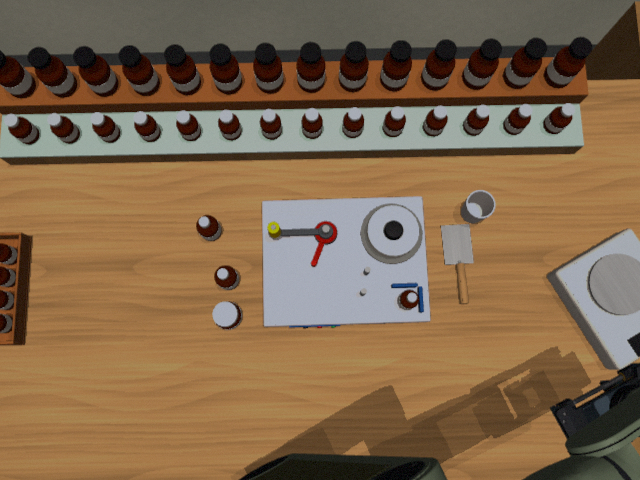

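View pics/side1.png

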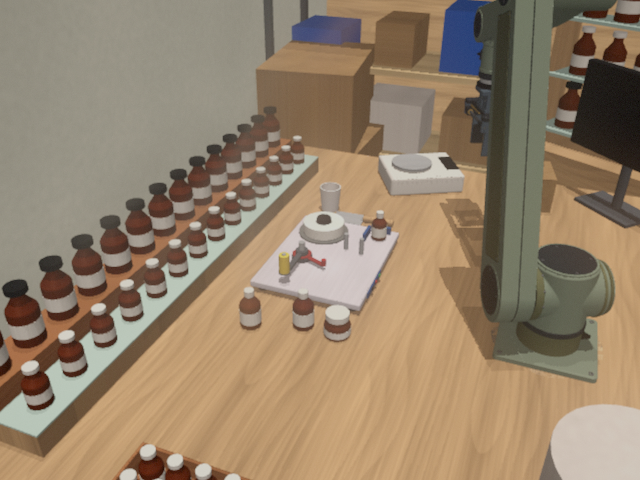

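Top view: roller at (274,229), pivot at (325,231), stop pin at about (315,263). The bed corners are (263,201), (422,197), (430,321) and (264,326). The side view shows the roller at (284,264) with free space around it.

```bash
cat > h.py <<'E'
import numpy as np
from workcell import env, grab_frame, camera_model, models
def ray(c,uv,z):
    m=camera_model(c);R=np.array(m['R']);t=np.array(m['t']).ravel()
    o=-R.T@t;d=R.T@np.linalg.inv(m['K'])@np.array([*uv,1.]);return o+d*(z-o[2])/d[2]
E
python3 - <<'E'
from h import *
im=__import__('cv2').imread('pics/top1.png').astype(int);b,g,r=im[...,0],im[...,1],im[...,2]
def cen(m):
    y,x=np.where(m);k=(x>250)&(x<440)&(y>190)&(y<335);return x[k],y[k]
x,y=cen((r>130)&(g>130)&(b<90));print('yellow',x.mean(),y.mean(),x.min(),x.max(),y.min(),y.max())
print('roller',ray('top',(x.mean(),y.mean()),95).round(1))
x,y=cen((r>110)&(g<60)&(b<60));print('red low',x[y>258].mean(),y[y>258].mean(),x.min(),x.max(),y.min(),y.max())
for n,uv,z in [('piv',(325.5,231),78),('pin',(314.5,263),56),('c',(263,201),30),('c',(422,197),30),('c',(430,321),30),('c',(264,326),30)]: print(n,ray('top',uv,z).round(1))
print(ray('side',(284,264),80).round(1))
for n in ['top','side']:print(n,(-np.array(camera_model(n)['R']).T@np.array(camera_model(n)['t']).ravel()).round())
E
```

```text
yellow 283.2708333333333 214.96354166666666 251 439 195 247
roller [634.   21.3  95. ]
red low 314.6756756756757 268.72972972972974 311 336 222 327
piv [601.4 -67.1  78. ]
pin [536.6 -42.4  56. ]
c [683.3  69.5  30. ]
c [ 685.2 -285.1   30. ]
c [ 409.8 -287.6   30. ]
c [406.4  68.5  30. ]
[606.4  44.3  80. ]
top [ 326.  -43. 1321.]
side [  92. 1136.  859.]
```

The bed gives yaw ≈ 0.01 and pivot ≈ (605,-68), so the roller rests at about (604,42). The pin is at about 1.2 rad, and its contact angle comes to about 1.03 once the half widths are taken off. I'll approach with the jaws closing along the tangent.

```bash
python3 -m crank '-1 47 -29 0 0 0 0;-1 47 -29 0 0 0 0;-1 47 -29 0 0 0 0;-1 47 -29 0 0 0 0;-1 47 -29 0 0 0 0;-1 47 -29 0 0 0 0;-1 47 -29 0 0 0 0;-1 47 -29 0 0 0 0;-1 47 -29 0 0 0 0;-1 47 -29 0 0 0 0'; python3 -m crank '-1 47 -29 0 0 0 0;-1 0 0 0 0 0 -10;-1 0 0 0 0 0 -10;-1 0 0 0 0 0 -10;-1 0 0 0 0 0 -10;-1 0 0 0 0 0 -10;-1 0 0 0 0 0 -10;-1 0 0 0 0 0 -5;-1 0 0 0 0 0 0;-1 0 0 0 0 0 0'
python3 - <<'E'
from h import *; import cv2
s=env.state();print(s['ee_pos'],s['ee_rot'],s['force'],s['qpos'])
cv2.imwrite('pics/w1.png',grab_frame('wrist'))
print(models.search_frame('roller','wrist')[:2],models.search_frame('stop_pin','wrist')[:2])
m=camera_model('wrist');print(m['K'],m['mount'])
E
```

```text
time_s: 1.95
ee_pos: [547.7, -54.0, 225.2]
ee_rot: [180.0, -0.0, 25.4]
force: [0.8, -0.8, 0.4]
gripper_width: 91.5
gripper_force: 0.0
time_s: 3.2
ee_pos: [576.9, -9.2, 225.0]
ee_rot: [180.0, 0.0, 90.4]
force: [0.4, -0.4, 0.2]
gripper_width: 91.2
gripper_force: 0.0
[576.85821654  -9.23336018 224.95690661] [1.79995388e+02 5.02617990e-03 9.03554256e+01] [ 0.41341563 -0.43675821  0.20590069] [-2.05645097e+00  1.84858341e+01  8.93843564e+01 -5.07251032e-03
  7.21249904e+01 -2.41031997e+00]
[{'point': [608.2, 7.6, 59.4], 'p': 0.93}, {'point': [457.6, -224.2, 56.9], 'p': 0.36}] []
[[335.24491924   0.         319.02193272]
 [  0.         335.24491924 239.42209082]
 [  0.           0.           1.        ]] [[ 6.76745690e-04 -9.55849262e-01 -2.93856650e-01  8.52752855e+01]
 [ 9.99999763e-01  6.84737061e-04  7.56835538e-05  7.08809432e-01]
 [ 1.28872470e-04 -2.93856631e-01  9.55849498e-01 -1.59555815e+02]
 [ 0.00000000e+00  0.00000000e+00  0.00000000e+00  1.00000000e+00]]
```

View pics/w1.png

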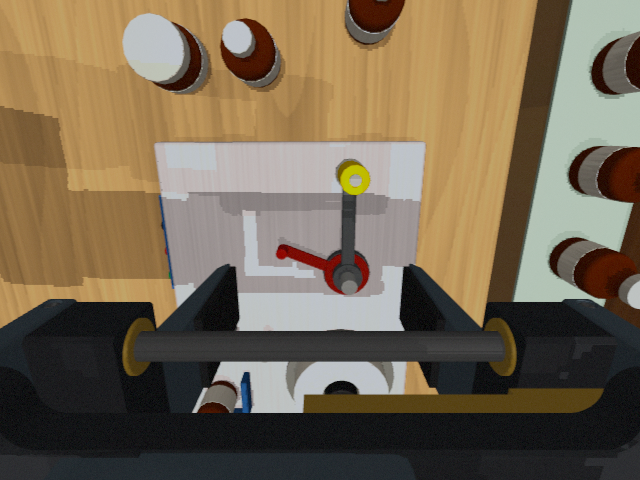

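The wrist view shows the roller top at (355,180), the pin at (283,250) and the pivot cap at (348,285).

```bash
python3 - <<'E'
from h import *; from scipy.spatial.transform import Rotation as Ro
m=camera_model('wrist');M=np.array(m['mount']);R=Ro.from_euler('xyz',[180,0,90.36],degrees=True).as_matrix();p=np.array([576.9,-9.2,225])
for n,uv,z in [('roller',(355,180),104),('pin',(283,250),58),('piv',(348,285),78),('c',(157,142),30),('c',(424,142),30)]:
    d=R@M[:3,:3]@np.linalg.inv(m['K'])@[*uv,1];o=R@M[:3,3]+p;print(n,(o+d*(z-o[2])/d[2]).round(1))
E
```

```text
roller [607.1  41.7 104. ]
pin [540.7 -36.   58. ]
piv [607.  -65.6  78. ]
c [412.5  69.5  30. ]
c [683.7  71.3  30. ]
```

```bash
python3 -m crank '-1 51 30 0 0 0 0;-1 0 0 30 0 0 0;-1 0 0 40 0 0 0;-1 0 0 40 0 0 0;-1 0 0 30 0 0 0;-1 0 0 9 0 0 0;-1 0 0 0 0 0 0'
python3 - <<'E'
from h import *; import cv2
cv2.imwrite('pics/w2.png',grab_frame('wrist'))
E
```

```text
time_s: 4.22
ee_pos: [606.7, 42.0, 76.1]
ee_rot: [180.0, 0.0, 90.4]
force: [0.8, 0.5, 0.4]
gripper_width: 91.2
gripper_force: 0.0
```

View pics/w2.png

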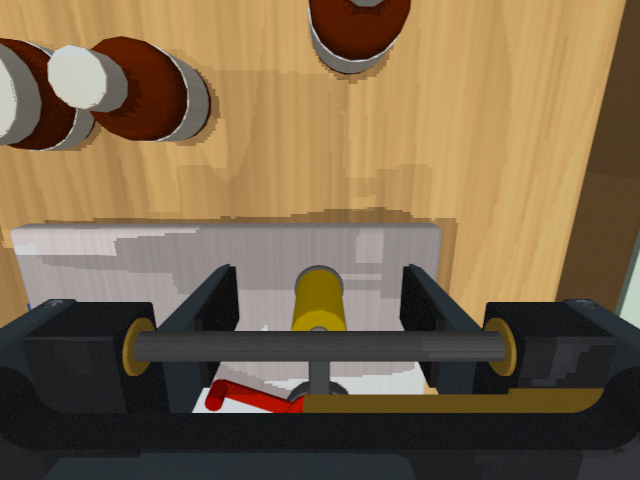

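The roller stands at (320,300), midway between the fingers. I'll close on it.

```bash
python3 -m crank '1 0 0 0 0 0 0;1 0 0 0 0 0 0;1 0 0 0 0 0 0;1 0 0 0 0 0 0;1 0 0 0 0 0 0;1 0 0 0 0 0 0' 35
```

```text
time_s: 5.03
ee_pos: [606.5, 42.0, 75.9]
ee_rot: [-180.0, 0.0, 90.4]
force: [0.1, -0.7, 0.8]
gripper_width: 34.2
gripper_force: 0.0
```

```bash
python3 -m crank '1 0 0 0 0 0 0;1 0 0 0 0 0 0;1 0 0 0 0 0 0;1 0 0 0 0 0 0' 45; python3 -m crank '1 -0.1 -4.8 0 0 0 -2.5;1 -0.1 -4.8 0 0 0 -2.5;1 -0.1 -4.8 0 0 0 -2.5;1 -0.1 -4.8 0 0 0 -2.5;1 0 0 0 0 0 0'
```

```text
time_s: 5.52
ee_pos: [606.4, 42.0, 75.9]
ee_rot: [-180.0, 0.0, 90.4]
force: [0.3, 0.7, -0.9]
gripper_width: 25.3
gripper_force: 45.0
time_s: 6.15
ee_pos: [587.5, 40.2, 75.9]
ee_rot: [180.0, -0.0, 100.4]
force: [1.1, 0.7, -1.5]
gripper_width: 25.2
gripper_force: 45.0
```

```bash
python3 -m crank '1 -0.4 -9.6 0 0 0 -5;1 -0.4 -9.6 0 0 0 -5;1 -0.4 -9.6 0 0 0 -5;1 -0.4 -9.6 0 0 0 -5;1 -0.4 -9.6 0 0 0 -5;1 0 0 0 0 0 0'; python3 -m crank '1 -0.1 -3.84 0 0 0 -2;1 -0.1 -3.84 0 0 0 -2;1 -0.1 -3.84 0 0 0 -2;1 -0.1 -3.84 0 0 0 -2;1 0 0 0 0 0 0'
```

```text
time_s: 6.9
ee_pos: [543.3, 21.9, 75.9]
ee_rot: [180.0, -0.0, 125.3]
force: [0.1, 1.6, -1.3]
gripper_width: 24.9
gripper_force: 45.0
time_s: 7.52
ee_pos: [531.4, 12.3, 75.9]
ee_rot: [-180.0, -0.1, 133.3]
force: [-2.4, 1.6, -0.3]
gripper_width: 25.5
gripper_force: 45.0
```

```bash
for i in 1; do :; done; python3 -m crank '1 0 -1.92 0 0 0 -1;1 0 -1.92 0 0 0 -1;1 0 -1.92 0 0 0 -1;1 0 0 0 0 0 0'; python3 -m crank '1 0 -1.92 0 0 0 -1;1 0 -1.92 0 0 0 -1;1 0 0 0 0 0 0'
```

```text
time_s: 8.02
ee_pos: [527.1, 8.0, 75.9]
ee_rot: [-180.0, -0.0, 136.4]
force: [-3.1, 4.3, 0.9]
gripper_width: 25.4
gripper_force: 45.0
time_s: 8.4
ee_pos: [524.4, 5.2, 75.9]
ee_rot: [-180.0, -0.1, 138.4]
force: [-3.9, 4.4, 1.9]
gripper_width: 25.4
gripper_force: 45.0
```

```bash
python3 -m crank '1 0 -1.92 0 0 0 -1;1 0 -1.92 0 0 0 -1;1 0 0 0 0 0 0'
```

```text
time_s: 8.78
ee_pos: [521.9, 2.3, 75.9]
ee_rot: [-180.0, -0.1, 140.4]
force: [-3.4, 3.9, 1.2]
gripper_width: 25.4
gripper_force: 45.0
```

```bash
python3 -m crank '1 0 -1.92 0 0 0 -1;1 0 -1.92 0 0 0 -1;1 0 0 0 0 0 0'
```

```text
time_s: 9.15
ee_pos: [519.4, -0.7, 75.9]
ee_rot: [-180.0, -0.1, 142.4]
force: [-4.2, 3.8, 1.0]
gripper_width: 25.1
gripper_force: 45.0
```

```bash
python3 -m crank '1 0 -1.92 0 0 0 -1;1 0 0 0 0 0 0'
```

```text
time_s: 9.4
ee_pos: [518.2, -2.3, 75.9]
ee_rot: [-180.0, -0.1, 143.4]
force: [-3.4, 3.6, 2.0]
gripper_width: 25.4
gripper_force: 45.0
```

```bash
python3 -m crank '1 0 -1.92 0 0 0 -1;1 0 0 0 0 0 0'
```

```text
time_s: 9.65
ee_pos: [517.1, -3.8, 75.9]
ee_rot: [-180.0, -0.1, 144.4]
force: [-4.8, 4.0, 1.7]
gripper_width: 25.2
gripper_force: 45.0
```

```bash
python3 -m crank '1 0 -1.92 0 0 0 -1;1 0 0 0 0 0 0'; python3 - <<'E'
from h import *; import cv2
s=env.state();print(s['force'],s['torque'])
cv2.imwrite('pics/w3.png',grab_frame('wrist'))
cv2.imwrite('pics/t3.png',cv2.resize(grab_frame('top')[190:290,240:360],None,fx=5,fy=5))
E
```

```text
time_s: 9.9
ee_pos: [515.9, -5.4, 75.9]
ee_rot: [-180.0, -0.1, 145.4]
force: [-3.8, 4.0, 1.1]
gripper_width: 25.5
gripper_force: 45.0
[-3.77064677  3.98997978  1.10913472] [ 0.68861687  0.41025047 -0.40263098]
```

View pics/w3.png

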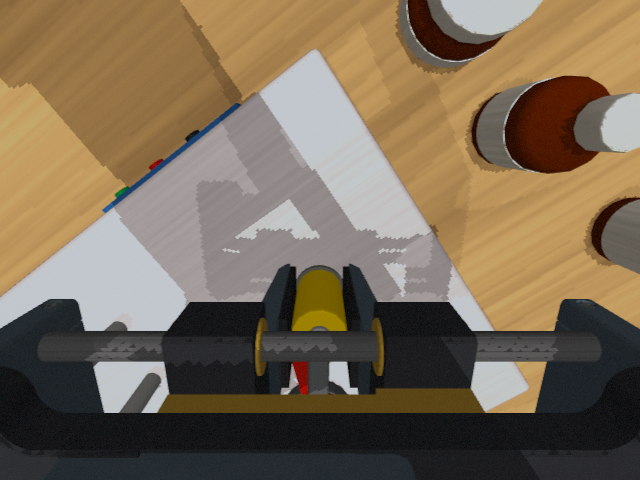

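View pics/t3.png

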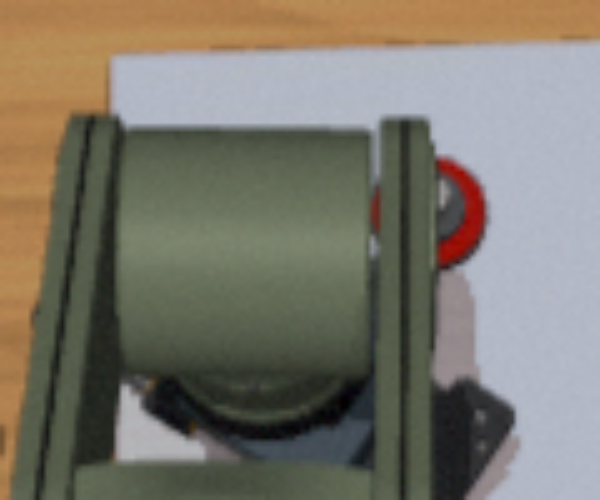

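The roller at (320,300) is held, and the red strip at (300,375) is just beside the bar. The top camera's view is blocked by the arm. The spring shows as wrist torque, so I'll track the moment about the pivot.

```bash
cat > f.py <<'E'
from h import *
s=env.state();r=s['ee_pos'][:2]-np.array([606.5,-68]);f=s['force']
M=(r[0]*f[1]-r[1]*f[0])/1000+s['torque'][2]
print('theta',np.arctan2(-r[0],r[1]).round(4),'rad',np.hypot(*r).round(1),'push N',round(-M/.11,1),'F',f.round(1),'tz',s['torque'][2].round(2),'w',s['gripper_width'].round(1))
E
python3 f.py;python3 -m crank '1 0 -0.96 0 0 0 -0.5;1 0 0 0 0 0 0' >/dev/null;python3 f.py
```

```text
Traceback (most recent call last):
  File "f.py", line 4, in <module>
    print('theta',np.arctan2(-r[0],r[1]).round(4),'rad',np.hypot(*r).round(1),'push N',round(-M/.11,1),'F',f.round(1),'tz',s['torque'][2].round(2),'w',s['gripper_width'].round(1))
                                                                                                                                                       ^^^^^^^^^^^^^^^^^^^^^^^^
AttributeError: 'float' object has no attribute 'round'
Traceback (most recent call last):
  File "f.py", line 4, in <module>
    print('theta',np.arctan2(-r[0],r[1]).round(4),'rad',np.hypot(*r).round(1),'push N',round(-M/.11,1),'F',f.round(1),'tz',s['torque'][2].round(2),'w',s['gripper_width'].round(1))
                                                                                                                                                       ^^^^^^^^^^^^^^^^^^^^^^^^
AttributeError: 'float' object has no attribute 'round'
```

```bash
python3 -m crank '1 0 -0.96 0 0 0 -0.5;1 0 0 0 0 0 0' >/dev/null;python3 f.py
```

```text
Traceback (most recent call last):
  File "f.py", line 4, in <module>
    print('theta',np.arctan2(-r[0],r[1]).round(4),'rad',np.hypot(*r).round(1),'push N',round(-M/.11,1),'F',f.round(1),'tz',s['torque'][2].round(2),'w',s['gripper_width'].round(1))
                                                                                                                                                       ^^^^^^^^^^^^^^^^^^^^^^^^
AttributeError: 'float' object has no attribute 'round'
```

```bash
python3 -m crank '1 0 -0.96 0 0 0 -0.5;1 0 0 0 0 0 0' >/dev/null;python3 f.py
```

```text
Traceback (most recent call last):
  File "f.py", line 4, in <module>
    print('theta',np.arctan2(-r[0],r[1]).round(4),'rad',np.hypot(*r).round(1),'push N',round(-M/.11,1),'F',f.round(1),'tz',s['torque'][2].round(2),'w',s['gripper_width'].round(1))
                                                                                                                                                       ^^^^^^^^^^^^^^^^^^^^^^^^
AttributeError: 'float' object has no attribute 'round'
```

```bash
sed -i "s/,'w',.*/)/" f.py; python3 f.py
```

```text
theta 0.992 rad 110.1 push N 4.7 F [-4.4  3.3  1.1] tz -0.48
```

Luckily there's no contact yet. I'll carry on in half-degree steps.

```bash
python3 -m crank '1 0 -0.96 0 0 0 -0.5;1 0 0 0 0 0 0' >/dev/null;python3 f.py
```

```text
theta 1.001 rad 110.1 push N 4.9 F [-4.5  4.1  1.6] tz -0.42
```

```bash
python3 -m crank '1 0 -0.96 0 0 0 -0.5;1 0 0 0 0 0 0' >/dev/null;python3 f.py
```

```text
theta 1.0097 rad 110.2 push N 4.7 F [-4.8  3.7  1.9] tz -0.45
```

```bash
python3 -m crank '1 0 -0.96 0 0 0 -0.5;1 0 0 0 0 0 0' >/dev/null;python3 f.py
```

```text
theta 1.0186 rad 110.2 push N 4.9 F [-3.6  3.3  2.1] tz -0.44
```

```bash
python3 -m crank '1 0 -0.96 0 0 0 -0.5;1 0 0 0 0 0 0' >/dev/null;python3 f.py
```

```text
theta 1.0274 rad 110.2 push N 4.5 F [-4.7  3.5  1.7] tz -0.43
```

```bash
python3 -m crank '1 0 -0.96 0 0 0 -0.5;1 0 0 0 0 0 0' >/dev/null;python3 f.py
```

```text
theta 1.0325 rad 110.2 push N 8.3 F [-3.2  5.7  1.6] tz -0.55
```

```bash
python3 -m crank '1 0 -0.96 0 0 0 -0.5;1 0 0 0 0 0 0' >/dev/null;python3 f.py
```

```text
theta 1.0359 rad 110.1 push N 11.5 F [-2.3  7.7  0.5] tz -0.67
```

Contact came at about 1.03 rad, where the push rose from 4.5 to 8.3 to 11.5 N. I'll press a little harder, staying well below 40 N.

```bash
python3 -m crank '1 0 -0.96 0 0 0 -0.5;1 0 0 0 0 0 0' >/dev/null;python3 f.py
```

```text
theta 1.0378 rad 110.0 push N 13.1 F [-0.3  9.4  0.4] tz -0.57
```

```bash
python3 -m crank '1 0 -0.96 0 0 0 -0.5;1 0 0 0 0 0 0' >/dev/null;python3 f.py
```

```text
theta 1.0394 rad 109.9 push N 15.1 F [ 0.2 12.4 -0.7] tz -0.47
```

```bash
python3 -m crank '1 0 0 0 0 0 0;1 0 0 0 0 0 0;1 0 0 0 0 0 0;1 0 0 0 0 0 0';python3 f.py
```

```text
time_s: 13.25
ee_pos: [511.8, -12.3, 75.9]
ee_rot: [179.8, -0.0, 150.8]
force: [0.3, 12.8, -2.2]
gripper_width: 25.1
gripper_force: 45.0
theta 1.0394 rad 109.9 push N 15.8 F [ 0.3 12.8 -2.2] tz -0.52
```

```bash
python3 -m crank '1 0 -0.8 0 0 0 0;1 0 -0.8 0 0 0 0;1 0 0 0 0 0 0;1 0 0 0 0 0 0' >/dev/null;python3 f.py
```

```text
theta 1.0423 rad 109.9 push N 18.7 F [ 1.9 16.8 -1.4] tz -0.36
```

```bash
python3 -m crank '1 0 0 0 0 0 0;1 0 0 0 0 0 0;1 0 0 0 0 0 0;1 0 0 0 0 0 0';python3 f.py; python3 -c "
from workcell import env
print(env.job_done())"
```

```text
time_s: 14.25
ee_pos: [511.6, -12.6, 75.9]
ee_rot: [179.6, -0.0, 150.8]
force: [1.0, 16.4, -2.4]
gripper_width: 25.7
gripper_force: 45.0
theta 1.0425 rad 109.9 push N 18.1 F [ 1.  16.4 -2.4] tz -0.38
the job is handed in; nothing more can be done
None
```

I handed the job in at 14.3 s, with the gripper still holding the tension arm against the red stop pin at about 1.04 rad; the push at the roller was a steady 18 N or so, well under the pin's 40 N slip limit.

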